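Stack the loaded game-block totes without nesting them

ROBOT

A 6-joint arm with a two-finger parallel gripper is mounted at the origin on the work surface. World frame = base frame: x ahead of the robot, y to its left, z up, the work surface at z = 0. Lengths are in m, angles in rad, forces in N, time in s.
With the tool pointing down it reaches from about 0.425 to 0.95 m from the base axis. Payload 3.5 kg.
Tool frame: the origin (TCP) lies on the centre line of the jaws, within the pads' length; the fingertips stand 17 mm ahead of it and the grasp point (between the pads) lies 2 mm behind it; z points along the fingers, y is the line along which they close (so a half turn about z gives the same grasp; the last joint's range is limited). The gripper opens to 85 mm and grips with 20 to 120 N. Pads are 22 mm wide; open, the fingers measure 114 mm over their backs; the gripper's body (76 mm by 85 mm) begins 54 mm behind the grasp point. The pads swing forward as they close: fully open they stand 13 mm farther back than shut.
Start: joints at [1.154, 0.286, 1.577, -0, 1.279, -0.15], TCP at [0.178, 0.651, 0.248] pointing down, gripper open.
Joint ranges: [-2.77, 2.77], [-0.9, 2.22], [0.21, 2.48], [-1.53, 4.67], [0.24, 2.81], [-2.84, 2.84]. Speed limits (rad/s): [2.79, 2.79, 3.14, 3.14, 3.14, 3.14].

INTERFACE

Orientations are given as a unit quaternion [x, y, z, w].
In Python, from plant import ctrl gives the robot as it stands. The module is installed in compiled form; this text tells all that it offers.
- The arm moves only by the tool drive_tool, never from a script. Its argument "moves" is a list of rows, each a list of 3 entries, a list of its own where there are three numbers: the turn, a rotation vector about the tool's x, y, z in rad, then the shift along the tool's x, y, z in m, then the finger opening in m, from 0 to 0.0854. A call has 1 to 5 rows; each row shifts and turns the commanded pose from where the row before left it, along the tool's axes as they then stand; what a row does not reach is not made up. A row lasts 1/8 s, in which the tool goes at most 62.5 mm and 10.7 degrees, less where a joint would pass 70% of its speed; a pose out of reach is approached as far as the arm can. A call with a gripper value outside its range is refused whole. The fingers move at their own pace and stop on an object; "grip_force" is the grip in N (left out, the last holds). Time passes only in rows, so rows that do not move let the fingers close. It gives the time, the measured TCP pose, the force, the opening and the grip force at its end, in the units of the state.
- ctrl.get_state(): the state, without advancing time (a new reading comes with each control period).
- ctrl.read_camera(name): name is "scene" or "top" or "wrist"; returns a dict with "image" (480x640x3 uint8, red, green, blue), "fx", "fy", "cx", "cy" (pixels), "R" (3x3) and "t" (3): a world point X has camera coordinates R X + t. Camera axes: x right, y down, z forward; pixel columns grow to the right and rows downward; lengths in m; the calibration is good to about 2 mm. A picture is of the moment at which its call begins. There is no depth.
- ctrl.sign_off(): hands the job in; it is judged then, once.
The state is a dict: "time": time; "qpos": joint angles; "dq": joint speeds; "joint_efforts": joint torques, N m; "eef_pos": TCP position; "tcp_rot": TCP orientation; "contact_force": force on the tool from outside, world axes, zero at the start; "wrist_torque": the same for the moment, N m; "opening": opening from 0.0 (shut) to 1.0 (fully open); "finger_force": force on a finger pad.
Only numpy, scipy, OpenCV 4.12 (cv2) and the standard library are available. Lean on these libraries where they do the work, as an engineer would, in place of code of your own. Each camera call takes 0.05 s, during which the arm holds its last target. There are 200 camera calls.

TASK

The game session is over: lift the blue tote off the sloping rack and stack it squarely on the white one, then stack the green tote on the blue one. The totes are full, so each must be turned with its red end over the plain end of the tote below, so that it sits up on the ledges, level and fully down, instead of nesting into the blocks. Set them down without dropping or tipping them, leave the white tote where it stands, and do not disturb the other things on the table.

Things in the scene. Friction and masses are not known exactly. Their poses are not given: they have to be found in the camera images.
- base_center (a point): White stack-nest tote full of wooden blocks, loose, upright on the table, turned any way: 150 (x) x 66 (y) x 72 mm high (z), rim walls 4 mm. Point: its middle, 36 mm above the underside; x points to its red end, z up. Upright collar, 66 wide outside (the part to grip across), from 32 to 72 mm above the underside; the body below it is 50 wide, 134 long. 0.45 kg
- blue_center (a point): Blue tote, same shape and size as the white one, 0.2 to 0.4 kg. Point: its middle, 36 mm above its underside; x points to its red end, z out of its open top. Starts loose in one of the two bays of the sloping rack, its length along the slope, tilted 28 degrees with it, red end up or down the slope
- green_center (a point): Green tote, same shape and size as the white one, 0.2 to 0.4 kg. Point: its middle, 36 mm above its underside; x points to its red end, z out of its open top. Starts loose in one of the two bays of the sloping rack, its length along the slope, tilted 28 degrees with it, red end up or down the slope
- base_mark (a point): Middle of the outer face of the white tote's red end, 75 mm along x from its middle. All totes alike: black ledges inside, 8 mm below the rim. A tote set red end over plain end rests on them, 64 mm above the one below, let 8 mm into its rim with 4 mm play all round; red over red it sinks 28 mm deeper and nests
- blue_mark (a point): Middle of the outer face of the blue tote's red end, 75 mm along x from its middle
- green_mark (a point): Middle of the outer face of the green tote's red end, 75 mm along x from its middle
- rack: Fixed plywood rack, 250 (its x) x 160 mm (its y): a board rising 28 degrees towards its y, from 15 mm at the low front to 95 mm at the back. Origin under its middle. Two bays, centre lines 65 mm either side of the middle along x, with 10 mm side rails and a 14 mm stop at the low end. The totes' collars stand clear above the rails, 64 mm apart
- mug: White china mug, 76 across, 82 mm high, handle at its side; origin under its middle. Stands close beside the white tote
- case: Black spectacle case, 150 x 56 x 34 mm high, length along x; origin under its middle. Lies close beside the white tote
- bottle: Tall steel drinking flask with black cap, 66 across, 210 mm high; origin under its middle. Stands beside the rack
- jar: Blue ceramic jar with red lid, 76 across, 110 mm high; origin under its middle
- cards: Red box of cards, 95 x 65 x 40 mm high; origin under its middle
- cup: Dark wooden dice cup, 72 across, 85 mm high; origin under its middle. Stands beside the rack

How it is judged:
On the way, in this order (a step that is already met when the one before it is completed fails the run):
1. the blue tote is stacked on the white one, turned the stacking way, and let go (z of blue_center in the frame of base_center between 0.061 and 0.067 m and horizontal distance between blue_center and base_center below 0.0075 m and angle between blue_center's own z axis and vertical below 0.05 rad and x of blue_mark in the frame of base_center below -0.06 m and linear speed of blue below 0.02 m/s and contact force between the fingers and blue below 0.1 N), for 0.2 s.
2. the green tote is stacked on the blue one, turned the stacking way, and let go (z of green_center in the frame of blue_center between 0.061 and 0.067 m and horizontal distance between green_center and blue_center below 0.0075 m and angle between green_center's own z axis and vertical below 0.05 rad and x of green_mark in the frame of blue_center below -0.06 m and linear speed of green below 0.02 m/s and contact force between the fingers and green below 0.1 N), for 0.2 s.
At the end, for the whole second after the job is handed in: White, blue, green stand in one stack from below, released, at rest: each upper middle 61 to 67 mm above the one below, within 7.5 mm sideways, level within 3 degrees, red end over the plain end; white tote moved under 30 mm, level (all of step 1 and all of step 2 and angle between base_center's own z axis and vertical below 0.05 rad and distance of base_center from where it was at the start of the episode below 0.03 m); the robot touches nothing.
It fails at once if a bystander (mug, case, flask, jar, cards or cup) is shifted more than 25 mm or tipped over (distance of any of mug, case, bottle, jar, cards, cup from where it was at the start of the episode above 0.025 m or angle between any of mug, case, bottle, jar, cards, cup's own z axis and vertical above 0.35 rad).
It fails at once if the blue or green tote is dropped or thrown (faster than 0.5 m/s out of the fingers) ((contact force between the fingers and blue below 0.1 N and linear speed of blue above 0.5 m/s) or (contact force between the fingers and green below 0.1 N and linear speed of green above 0.5 m/s)).
It fails at once if the blue or green tote is tipped more than 50 degrees, which would spill its blocks (angle between any of blue_center, green_center's own z axis and vertical above 0.87 rad).
It fails at once if the white tote is shifted more than 30 mm (distance of base_center from where it was at the start of the episode above 0.03 m).
It also fails if it takes over 59 s, if anything falls off the work surface, if the arm or the gripper's body presses on something with over 40 N, if the wrist force passes 120 N, or if a joint passes its speed limit or range.

## Working session

There is one attempt and no reset: what is moved stays moved. The work goes in short steps, Python scripts to look and compute and a tool call to move; the robot and the scene stay as the last step left them, time stands still between calls to the robot, and variables do not carry over. Pictures are saved under pics/ and viewed, at most 10 in all, crops included, and the job is handed in when it is done.

Besides the shell and the picture viewer there is one more tool, called by a JSON object that holds its "name" and its "arguments", one argument or row to a line. drive_tool: Moves the arm, as the interface text tells. Its arguments: {"type":"object","properties":{"moves":{"type":"array","items":{"type":"array"}},"grip_force":{"type":"number"}},"required":["moves"]}

```bash
mkdir -p pics
python3 - <<'E'
from plant import ctrl
import cv2,pickle
s=ctrl.get_state();print({k:s[k] for k in('time','eef_pos','tcp_rot','opening','contact_force')})
for n in('scene','top'):
    c=ctrl.read_camera(n);pickle.dump(c,open(n+'.pkl','wb'));cv2.imwrite(f'pics/{n}0.png',c['image'][:,:,::-1]);print(n,c['fx'],c['cx'],c['cy'],c['R'],c['t'])
E
```

```text
{'time': 0.0, 'eef_pos': array([0.17766016, 0.65055187, 0.24691915]), 'tcp_rot': array([ 1.33000233e-01,  9.91115277e-01, -1.15398822e-03, -3.37516341e-04]), 'opening': 1.0034675280056238, 'contact_force': array([-0.04971231, -0.67470928, -0.3842376 ])}
scene 542.0937760485789 311.19442816768554 247.57550734055235 [[ 0.7146347   0.69937265  0.0132344 ]
 [ 0.54799673 -0.54799625 -0.63198077]
 [-0.43473766  0.45888779 -0.77487106]] [-0.30166994 -0.28442774  1.82003157]
top 445.25180030352834 321.0751240782304 244.12711188812006 [[ 0.00985821 -0.9996455   0.02473228]
 [-0.99382145 -0.01252925 -0.11028124]
 [ 0.11055202 -0.02349229 -0.99359265]] [-0.12675782  0.54742101  1.21472172]
```

View pics/scene0.png

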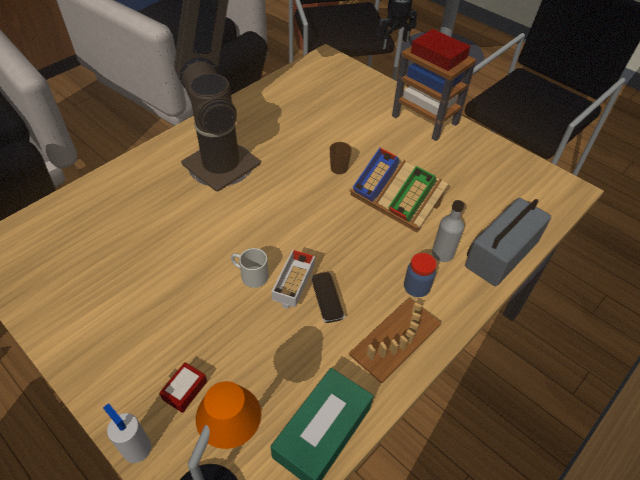

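View pics/top0.png

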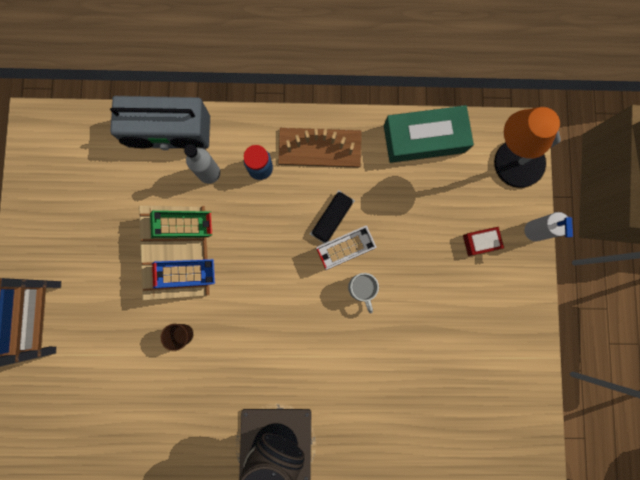

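```bash
cat > h.py <<'E'
import numpy as np,cv2,pickle
def ld(n): return pickle.load(open(n+'.pkl','rb'))
def proj(c,X):
    p=c['R']@np.array(X)+np.ravel(c['t']); return np.array([c['fx']*p[0]/p[2]+c['cx'],c['fy']*p[1]/p[2]+c['cy']])
def ray(c,uv):
    d=np.array([(uv[0]-c['cx'])/c['fx'],(uv[1]-c['cy'])/c['fy'],1]); return -c['R'].T@np.ravel(c['t']),c['R'].T@d
def onz(c,uv,z):
    o,d=ray(c,uv); return o+d*(z-o[2])/d[2]
def onplane(c,uv,p,n):
    o,d=ray(c,uv); return o+d*(np.dot(p-o,n)/np.dot(d,n))
def tri(c1,u1,c2,u2):
    o1,d1=ray(c1,u1);o2,d2=ray(c2,u2);s=np.linalg.lstsq(np.c_[d1,-d2],o2-o1,rcond=None)[0]
    a=o1+d1*s[0];b=o2+d2*s[1];return (a+b)/2,np.linalg.norm(a-b)
E
python3 - <<'E'
from h import *
t=ld('top');s=ld('scene')
a=cv2.resize(t['image'][195:315,130:220],None,fx=4,fy=4,interpolation=cv2.INTER_CUBIC)
b=cv2.resize(t['image'][180:300,300:390],None,fx=4,fy=4,interpolation=cv2.INTER_CUBIC)
cv2.imwrite('pics/c1.png',np.hstack([a,b])[:,:,::-1])
print(proj(s,[.178,.651,.247]),proj(s,[.178,.651,.4]))
E
```

```text
[394.44154071  42.5373244 ] [400.77561896  -1.7756456 ]
```

View pics/c1.png

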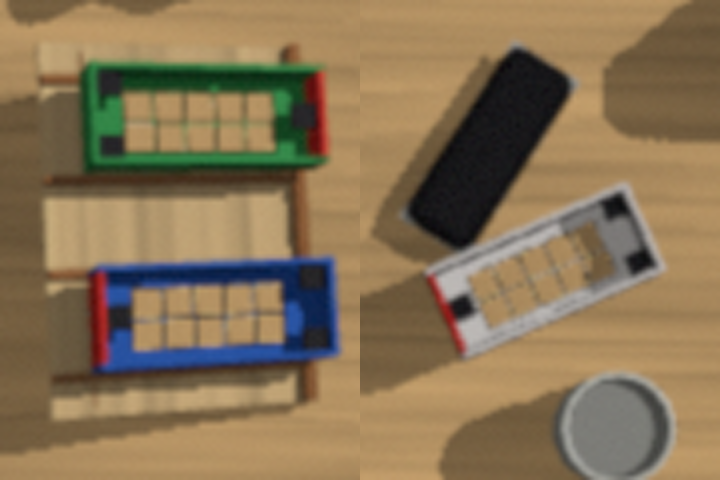

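Run:
```python
from h import *
t=ld('top');s=ld('scene')
w=np.mean([onz(t,p,.072) for p in[(317,248.75),(325.75,269.25),(367,226.25),(376,247)]],0)
d=onz(t,(321.4,259),.072)-onz(t,(371.5,236.6),.072)
print('white',w,np.degrees(np.arctan2(d[1],d[0])),np.linalg.norm(d))
m=lambda c,lo,hi,b:cv2.bitwise_and(cv2.inRange(cv2.cvtColor(c['image'],cv2.COLOR_RGB2HSV),lo,hi),cv2.rectangle(np.zeros((480,640),np.uint8),b[:2],b[2:],255,-1))
for n,lo,hi in(('blue',(108,120,30),(125,255,255)),('green',(50,120,30),(75,255,255))):
    r=[]
    for c,b in((t,(130,195,230,320)),(s,(340,130,450,240))):
        q=cv2.findNonZero(m(c,lo,hi,b));R=cv2.minAreaRect(q);M=q.reshape(-1,2);r.append(np.array(R[0]));print(n,len(q),R)
    print(tri(t,r[0],s,r[1]))
```

```text
white [ 0.53535684 -0.18876489  0.072     ] 114.78991202571048 0.14958035174182543
blue 700 ((183.1953887939453, 273.01690673828125), (25.682619094848633, 59.852149963378906), 86.8201675415039)
blue 294 ((374.7307434082031, 172.15383911132812), (20.246559143066406, 48.81361770629883), 33.6900634765625)
(array([0.45986022, 0.23713778, 0.10598128]), np.float64(0.002415808011303818))
green 663 ((179.5, 224.0), (59.0, 26.0), -0.0)
green 434 ((412.5384521484375, 191.1923065185547), (23.297405242919922, 50.75506591796875), 33.690067291259766)
(array([0.5895507 , 0.25417844, 0.1039302 ]), np.float64(0.000612834102279808))
```

```bash
cat >> h.py <<'E'
from scipy.spatial.transform import Rotation as Ro,Slerp
def toolR(phi,tilt=0,az=90): # tool y at angle phi in the horizontal; z down, leaning 'tilt' deg towards azimuth az=phi-90
    p=np.radians(phi);R=Ro.from_matrix(np.c_[[np.sin(p),-np.cos(p),0],[np.cos(p),np.sin(p),0],[0,0,-1]])
    return R*Ro.from_euler('y',tilt,degrees=True)
def plan(pos,R,n,frm=None,show=True):
    from plant import ctrl
    s=ctrl.get_state();p0,R0=(np.array(s['eef_pos']),Ro.from_quat(s['tcp_rot'])) if frm is None else frm
    S=Slerp([0,1],Ro.concatenate([R0,R]))(np.linspace(0,1,n+1));P=np.linspace(p0,pos,n+1)
    for k in range(n):
        print(np.round((S[k].inv()*S[k+1]).as_rotvec(),3).tolist(),np.round(S[k].inv().apply(P[k+1]-P[k]),4).tolist())
    return (P[-1],R)
E
python3 - <<'E'
from h import *
R=toolR(182.6,-28);print(R.as_matrix())
plan([.46,.17,.235],R,14)
E
```

```text
Traceback (most recent call last):
  File "h.py", line 16, in toolR
    p=np.radians(phi);R=Ro.from_matrix(np.c_[[np.sin(p),-np.cos(p),0],[np.cos(p),np.sin(p),0],[0,0,-1]])
                        ~~~~~~~~~~~~~~^^^^^^^^^^^^^^^^^^^^^^^^^^^^^^^^^^^^^^^^^^^^^^^^^^^^^^^^^^^^^^^^^^
  File "scipy/spatial/transform/_rotation.pyx", line 1143, in scipy.spatial.transform._rotation.Rotation.from_matrix
ValueError: Non-positive determinant (left-handed or null coordinate frame) in rotation matrix 0: [[-0.04536299 -0.99897057  0.        ]
 [ 0.99897057 -0.04536299  0.        ]
 [ 0.          0.         -1.        ]].
```

```bash
sed -i 's/np.c_\[\[np.sin(p),-np.cos(p),0\]/np.c_[[-np.sin(p),np.cos(p),0]/' h.py
python3 - <<'E'
from h import *
R=toolR(182.6,-28);print(R.as_matrix().round(2).tolist())
plan([.46,.17,.235],R,14)
E
```

```text
[[0.04, -1.0, -0.02], [-0.88, -0.05, 0.47], [-0.47, -0.0, -0.88]]
[-0.033, -0.024, -0.131] [-0.0285, -0.0278, 0.0009]
[-0.033, -0.024, -0.131] [-0.0246, -0.0313, 0.0006]
[-0.033, -0.024, -0.131] [-0.0203, -0.0343, 0.0]
[-0.033, -0.024, -0.131] [-0.0156, -0.0366, -0.0007]
[-0.033, -0.024, -0.131] [-0.0107, -0.0383, -0.0016]
[-0.033, -0.024, -0.131] [-0.0056, -0.0393, -0.0027]
[-0.033, -0.024, -0.131] [-0.0005, -0.0396, -0.0039]
[-0.033, -0.024, -0.131] [0.0046, -0.0392, -0.0053]
[-0.033, -0.024, -0.131] [0.0095, -0.0381, -0.0067]
[-0.033, -0.024, -0.131] [0.0142, -0.0363, -0.0082]
[-0.033, -0.024, -0.131] [0.0186, -0.0338, -0.0098]
[-0.033, -0.024, -0.131] [0.0226, -0.0308, -0.0113]
[-0.033, -0.024, -0.131] [0.0261, -0.0272, -0.0129]
[-0.033, -0.024, -0.131] [0.0291, -0.0231, -0.0144]
```

{"name": "drive_tool", "arguments": {
  "moves": [
    [[-0.033, -0.024, -0.131], [-0.028, -0.028, -0.02], 0.085],
    [[-0.033, -0.024, -0.131], [-0.025, -0.031, -0.02], 0.085],
    [[-0.033, -0.024, -0.131], [-0.02, -0.034, 0], 0.085],
    [[-0.033, -0.024, -0.131], [-0.016, -0.037, 0], 0.085],
    [[-0.033, -0.024, -0.131], [-0.011, -0.038, -0.002], 0.085]
  ]
}}

```text
time: 0.72
eef_pos: [0.2784, 0.478, 0.2844]
tcp_rot: [-0.195, 0.976, 0.072, 0.069]
contact_force: [0.6, 0.5, -0.3]
opening: 0.995
finger_force: 0.0
```

{"name": "drive_tool", "arguments": {
  "moves": [
    [[-0.033, -0.024, -0.131], [-0.006, -0.039, -0.003], 0.085],
    [[-0.033, -0.024, -0.131], [0, -0.04, -0.004], 0.085],
    [[-0.033, -0.024, -0.131], [0.005, -0.039, -0.005], 0.085],
    [[-0.033, -0.024, -0.131], [0.01, -0.038, -0.007], 0.085],
    [[-0.033, -0.024, -0.131], [0.014, -0.036, -0.008], 0.085]
  ]
}}

```text
time: 1.35
eef_pos: [0.3776, 0.306, 0.2799]
tcp_rot: [-0.498, 0.846, 0.137, 0.131]
contact_force: [0.2, 0.2, -0.3]
opening: 0.993
finger_force: 0.0
```

{"name": "drive_tool", "arguments": {
  "moves": [
    [[-0.033, -0.024, -0.131], [0.019, -0.034, -0.01], 0.085],
    [[-0.033, -0.024, -0.131], [0.023, -0.031, -0.011], 0.085],
    [[-0.033, -0.024, -0.131], [0.026, -0.027, -0.013], 0.085],
    [[-0.033, -0.024, -0.131], [0.029, -0.023, -0.014], 0.085],
    [[0, 0, 0], [0, 0, 0], 0.085]
  ]
}}

```text
time: 1.98
eef_pos: [0.4137, 0.29, 0.3261]
tcp_rot: [-0.646, 0.742, 0.128, 0.126]
contact_force: [-0.5, -0.2, -0.1]
opening: 0.992
finger_force: 0.0
```

Run:
```python
from h import *
from plant import ctrl
s=ctrl.get_state();print(s['time'],s['eef_pos'],Ro.from_quat(s['tcp_rot']).as_matrix().round(3).tolist(),s['qpos'])
c=ctrl.read_camera('wrist');pickle.dump(c,open('w1.pkl','wb'));cv2.imwrite('pics/w1.png',c['image'][:,:,::-1])
R=Ro.from_quat(s['tcp_rot']);print(R.inv().apply(-c['R'].T@np.ravel(c['t'])-s['eef_pos']),(c['R']@R.as_matrix()).round(3),c['fx'])
```

```text
1.975 [0.41374853 0.28997145 0.32614479] [[-0.134, -0.991, 0.021], [-0.926, 0.133, 0.353], [-0.353, 0.028, -0.935]] [ 0.24869281 -0.2545018   2.01040321  0.35857202  1.28918852 -2.83841828]
[ 0.07896198 -0.00025609 -0.1253008 ] [[-0.001  1.     0.   ]
 [-0.95  -0.001 -0.314]
 [-0.314 -0.001  0.95 ]] 350.98757083069034
```

View pics/w1.png

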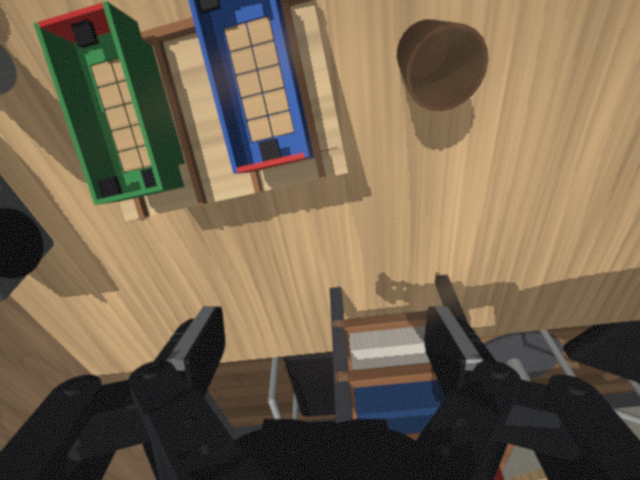

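{"name": "drive_tool", "arguments": {
  "moves": [
    [[0, 0, 0.184], [0, 0, 0], 0.085],
    [[0, 0, 0.184], [0, 0, 0], 0.085],
    [[0, 0, 0.184], [0, 0, 0], 0.085],
    [[0, 0, 0.184], [0, 0, 0], 0.085],
    [[0, 0, 0.184], [0, 0, 0], 0.085]
  ]
}}

```text
time: 2.65
eef_pos: [0.4125, 0.2886, 0.3228]
tcp_rot: [-0.245, 0.953, 0.171, 0.053]
contact_force: [0.1, -0.3, -0.5]
opening: 0.997
finger_force: 0.0
```

{"name": "drive_tool", "arguments": {
  "moves": [
    [[0, 0, 0.184], [0, 0, 0], 0.085],
    [[0, 0, 0.184], [0, 0, 0], 0.085],
    [[0, 0, 0.184], [0, 0, 0], 0.085],
    [[0, 0, 0.184], [0, 0, 0], 0.085],
    [[0, 0, 0.184], [0, 0, 0], 0.085]
  ]
}}

```text
time: 3.28
eef_pos: [0.4125, 0.2885, 0.3228]
tcp_rot: [0.204, 0.963, 0.177, -0.029]
contact_force: [-0.8, -0.7, 0.9]
opening: 0.996
finger_force: 0.0
```

{"name": "drive_tool", "arguments": {
  "moves": [
    [[0, 0, 0.184], [0, 0, 0], 0.085],
    [[0, 0, 0.184], [0, 0, 0], 0.085],
    [[0, 0, 0.184], [0, 0, 0], 0.085],
    [[0, 0, 0.184], [0, 0, 0], 0.085],
    [[0, 0, 0.184], [0, 0, 0], 0.085]
  ]
}}

```text
time: 3.9
eef_pos: [0.4125, 0.2885, 0.3228]
tcp_rot: [0.61, 0.772, 0.146, -0.104]
contact_force: [0.5, -0.6, 0.4]
opening: 0.999
finger_force: 0.0
```

Run:
```python
from h import *
from plant import ctrl
s=ctrl.get_state();print(s['time'],s['eef_pos'],Ro.from_quat(s['tcp_rot']).as_matrix().round(3).tolist(),s['qpos'].round(2))
plan([.46,.17,.235],toolR(2.6,28),4)
```

```text
3.9 [0.41248368 0.28853811 0.32277149] [[-0.235, 0.972, 0.017], [0.911, 0.214, 0.352], [0.338, 0.098, -0.936]] [ 0.25 -0.25  2.02  0.36  1.29 -0.07]
[0.005, 0.033, 0.049] [-0.0372, 0.0031, 0.0103]
[0.005, 0.033, 0.049] [-0.0373, 0.0049, 0.0091]
[0.005, 0.033, 0.049] [-0.0373, 0.0068, 0.0078]
[0.005, 0.033, 0.049] [-0.0372, 0.0087, 0.0065]
```

{"name": "drive_tool", "arguments": {
  "moves": [
    [[0.005, 0.033, 0.049], [-0.037, 0.003, 0.01], 0.085],
    [[0.005, 0.033, 0.049], [-0.037, 0.005, 0.009], 0.085],
    [[0.005, 0.033, 0.049], [-0.037, 0.007, 0.008], 0.085],
    [[0.005, 0.033, 0.049], [-0.037, 0.009, 0.007], 0.085],
    [[0, 0, 0], [0, 0, 0], 0.085]
  ]
}}

```text
time: 4.53
eef_pos: [0.461, 0.1703, 0.2335]
tcp_rot: [0.67, 0.702, 0.166, -0.176]
contact_force: [0.5, -0.8, -0.5]
opening: 0.993
finger_force: 0.0
```

Run:
```python
from h import *
from plant import ctrl
s=ctrl.get_state();print(s['time'],s['eef_pos'],Ro.from_quat(s['tcp_rot']).as_matrix().round(3).tolist(),s['qpos'].round(2))
c=ctrl.read_camera('wrist');pickle.dump(c,open('w2.pkl','wb'));cv2.imwrite('pics/w2.png',c['image'][:,:,::-1])
```

```text
4.525 [0.4610378  0.17027851 0.23351431] [[-0.041, 0.999, -0.024], [0.882, 0.048, 0.469], [0.469, -0.002, -0.883]] [-0.09 -0.14  2.1   0.51  1.28 -0.31]
```

View pics/w2.png

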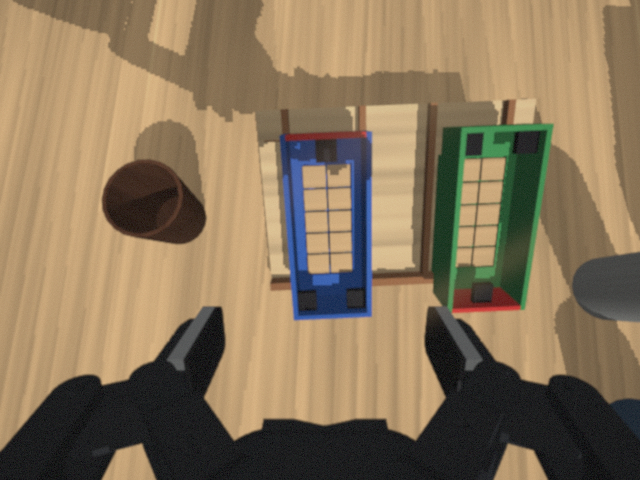

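```bash
cat >> h.py <<'E'
def rim(c,px):
    """tote pose from its rim corners: red/left.. order (+x,+y),(+x,-y),(-x,-y),(-x,+y) in the tote frame -> rim centre, axes"""
    o=np.array([[.075,.033,0],[.075,-.033,0],[-.075,-.033,0],[-.075,.033,0]])
    K=np.array([[c['fx'],0,c['cx']],[0,c['fy'],c['cy']],[0,0,1]])
    best=None
    n,rv,tv,er=cv2.solvePnPGeneric(o,np.array(px,float),K,None,flags=cv2.SOLVEPNP_IPPE)
    for r,t,e in zip(rv,tv,er):
        M=c['R'].T@cv2.Rodrigues(r)[0];p=c['R'].T@(t.ravel()-np.ravel(c['t']))
        print('rim',p.round(4),'x',M[:,0].round(3),'z',M[:,2].round(3),'err',e.round(2))
E
python3 - <<'E'
from h import *
c=ld('w2');t=ld('top')
hsv=cv2.cvtColor(c['image'],cv2.COLOR_RGB2HSV)
m=cv2.inRange(hsv,(108,120,30),(128,255,255))|cv2.inRange(hsv,(0,150,60),(8,255,255))
m[:,:270]=0;m[:,385:]=0;m[345:]=0;m[:120]=0
q=cv2.convexHull(cv2.findNonZero(m));a=cv2.approxPolyDP(q,8,True).reshape(-1,2);print(a.tolist())
print('hand');rim(c,[(283,133.5),(370.5,131.5),(371,317.5),(294,319)])  # red end is up
for z in (.07,.08): pass
E
```

```text
[[370, 315], [294, 316], [282, 135], [369, 133]]
hand
rim [0.462  0.2398 0.1065] x [-0.077  0.944  0.322] z [-0.07  -0.327  0.942] err [0.92]
rim [0.4622 0.2447 0.1088] x [-0.076  0.995  0.058] z [ 0.062 -0.053  0.997] err [2.77]
```

Run:
```python
from h import *
c=ld('w2');t=ld('top');print(onz(t,(183.2,273),.107))
R=toolR(4.5,28);g=np.array([.462,.249,.090]);z=R.as_matrix()[:,2];print(z)
f=plan(g-.07*z,R,3);print();plan(g,R,3,f)
```

```text
[0.46067172 0.23778028 0.107     ]
[-0.03683431  0.46802434 -0.88294759]
[0.005, -0.0, -0.008] [0.0001, 0.0018, 0.0315]
[0.005, -0.0, -0.008] [0.0001, 0.0019, 0.0315]
[0.005, -0.0, -0.008] [0.0001, 0.0021, 0.0315]

[0.0, 0.0, 0.0] [-0.0, -0.0, 0.0233]
[0.0, 0.0, 0.0] [0.0, 0.0, 0.0233]
[0.0, 0.0, 0.0] [-0.0, -0.0, 0.0233]
```

{"name": "drive_tool", "arguments": {
  "moves": [
    [[0.005, 0, -0.008], [0, 0.002, 0.031], 0.085],
    [[0.005, 0, -0.008], [0, 0.002, 0.031], 0.085],
    [[0.005, 0, -0.008], [0, 0.002, 0.031], 0.085],
    [[0, 0, 0], [0, 0, 0.012], 0.085],
    [[0, 0, 0], [0, 0, 0.012], 0.085]
  ]
}}

```text
time: 5.2
eef_pos: [0.4653, 0.2282, 0.1345]
tcp_rot: [0.657, 0.714, 0.165, -0.176]
contact_force: [0.6, -0.0, 1.4]
opening: 0.991
finger_force: 0.0
```

{"name": "drive_tool", "arguments": {
  "moves": [
    [[0, 0, 0], [0, 0, 0.012], 0.085],
    [[0, 0, 0], [0, 0, 0.012], 0.085],
    [[0, 0, 0], [0, 0, 0.012], 0.085],
    [[0, 0, 0], [0, 0, 0.01], 0.085],
    [[0, 0, 0], [0, 0, 0], 0.085]
  ]
}}

```text
time: 5.82
eef_pos: [0.4629, 0.2492, 0.0924]
tcp_rot: [0.658, 0.714, 0.164, -0.177]
contact_force: [-0.3, -0.2, -0.3]
opening: 0.996
finger_force: 0.0
```

Run:
```python
from h import *
from plant import ctrl
c=ctrl.read_camera('wrist');pickle.dump(c,open('w3.pkl','wb'));cv2.imwrite('pics/w3.png',c['image'][:,:,::-1])
```

```text
(no output)
```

View pics/w3.png

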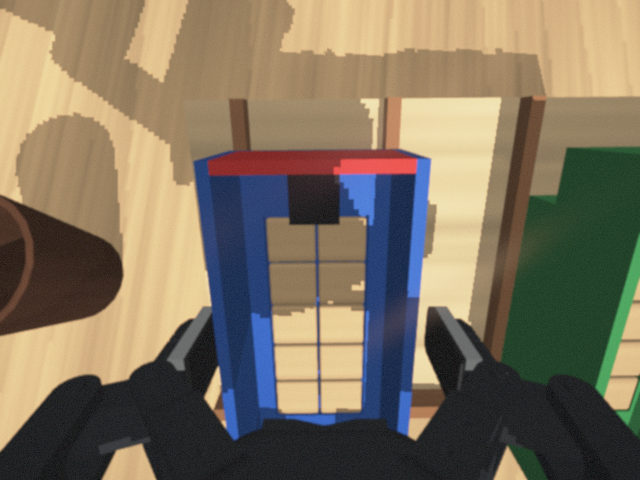

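{"name": "drive_tool", "arguments": {
  "moves": [
    [[0, 0, 0], [0, 0, 0], 0.05],
    [[0, 0, 0], [0, 0, 0], 0.05],
    [[0, 0, 0], [0, 0, 0], 0.05],
    [[0, 0, 0], [0, 0, 0], 0.05],
    [[0, 0, 0], [0, 0, 0], 0.05]
  ],
  "grip_force": 90
}}

```text
time: 6.5
eef_pos: [0.4641, 0.2488, 0.0943]
tcp_rot: [0.657, 0.714, 0.165, -0.176]
contact_force: [-1.1, -3.1, 5.7]
opening: 0.756
finger_force: 99.9
```

{"name": "drive_tool", "arguments": {
  "moves": [
    [[0, 0, 0], [0, 0, -0.005], 0.05],
    [[0, 0, 0], [0, 0, -0.01], 0.05],
    [[0, 0, 0], [0, 0, -0.02], 0.05],
    [[0, 0, 0], [0, 0, -0.025], 0.05],
    [[0, 0, 0], [0, 0, -0.02], 0.05]
  ]
}}

```text
time: 7.12
eef_pos: [0.4665, 0.2106, 0.1648]
tcp_rot: [0.658, 0.714, 0.165, -0.176]
contact_force: [-0.1, 1.2, -2.1]
opening: 0.76
finger_force: 99.3
```

Run:
```python
from h import *
from plant import ctrl
s=ctrl.get_state();print(s['time'],s['eef_pos'],Ro.from_quat(s['tcp_rot']).as_matrix().round(3).tolist(),s['qpos'].round(2),s['contact_force'],s['wrist_torque'],s['finger_force'],s['opening'])
c=ctrl.read_camera('wrist');pickle.dump(c,open('w4.pkl','wb'));cv2.imwrite('pics/w4.png',c['image'][:,:,::-1])
f=(s['eef_pos'],Ro.from_quat(s['tcp_rot']))
f=plan([.46,.20,.30],toolR(4.5,0),4);print()
```

```text
7.125 [0.46654145 0.21058525 0.16477451] [[-0.073, 0.997, -0.034], [0.881, 0.08, 0.466], [0.467, 0.004, -0.884]] [ 0.   -0.01  2.12  0.54  1.13 -0.34] [-0.11145105  1.21599745 -2.10430894] [-4.31052778e-01 -2.53102960e-02 -3.49077971e-04] 99.3402099609375 0.7598860947551385
[0.002, -0.122, 0.001] [0.0134, -0.002, -0.0305]
[0.002, -0.122, 0.001] [0.0096, -0.002, -0.0319]
[0.002, -0.122, 0.001] [0.0057, -0.0021, -0.0328]
[0.002, -0.122, 0.001] [0.0017, -0.0022, -0.0332]
```

{"name": "drive_tool", "arguments": {
  "moves": [
    [[0, 0, 0], [0, 0, -0.03], 0.05],
    [[0, -0.122, 0], [0.013, -0.002, -0.03], 0.05],
    [[0, -0.122, 0], [0.01, -0.002, -0.032], 0.05],
    [[0, -0.122, 0], [0.006, -0.002, -0.033], 0.05],
    [[0, -0.122, 0], [0, 0, -0.01], 0.05]
  ]
}}

```text
time: 7.8
eef_pos: [0.4627, 0.1889, 0.303]
tcp_rot: [0.678, 0.735, 0.002, 0.004]
contact_force: [0.3, 0.4, -2.6]
opening: 0.761
finger_force: 99.7
```

Run:
```python
from h import *
from plant import ctrl
s=ctrl.get_state();print(s['eef_pos'],Ro.from_quat(s['tcp_rot']).as_matrix().round(3).tolist(),s['qpos'].round(2),s['contact_force'],s['wrist_torque'],s['finger_force'],s['opening'])
p=s['eef_pos'];R=Ro.from_quat(s['tcp_rot']);q=np.array([.5,-.17,.29])
# yaw about tool z 15 rows of .186, straight path
for k in range(15):
    print(k,np.round((R*Ro.from_rotvec([0,0,.186*k])).inv().apply((q-p)/15),3).tolist())
```

```text
[0.4626522  0.18893829 0.30302881] [[-0.08, 0.997, 0.009], [0.997, 0.08, -0.003], [-0.004, 0.009, -1.0]] [ 0.19 -0.15  1.94 -0.    1.35  0.11] [ 0.34218265  0.39548254 -2.59399796] [ 0.05422014  0.05045515 -0.01723238] 99.66019034385681 0.7609736115584051
0 [-0.024, 0.001, 0.001]
1 [-0.024, 0.005, 0.001]
2 [-0.022, 0.009, 0.001]
3 [-0.02, 0.013, 0.001]
4 [-0.017, 0.017, 0.001]
5 [-0.014, 0.02, 0.001]
6 [-0.01, 0.022, 0.001]
7 [-0.006, 0.023, 0.001]
8 [-0.001, 0.024, 0.001]
9 [0.003, 0.024, 0.001]
10 [0.007, 0.023, 0.001]
11 [0.011, 0.021, 0.001]
12 [0.015, 0.019, 0.001]
13 [0.018, 0.016, 0.001]
14 [0.021, 0.012, 0.001]
```

{"name": "drive_tool", "arguments": {
  "moves": [
    [[0, 0, 0.186], [-0.024, 0.001, 0], 0.05],
    [[0, 0, 0.186], [-0.024, 0.005, 0], 0.05],
    [[0, 0, 0.186], [-0.022, 0.009, 0], 0.05],
    [[0, 0, 0.186], [-0.02, 0.013, 0], 0.05],
    [[0, 0, 0.186], [-0.017, 0.017, 0], 0.05]
  ]
}}

```text
time: 8.43
eef_pos: [0.4744, 0.0687, 0.2992]
tcp_rot: [0.937, 0.35, 0.001, 0.0]
contact_force: [1.5, -0.4, -2.6]
opening: 0.76
finger_force: 99.4
```

{"name": "drive_tool", "arguments": {
  "moves": [
    [[0, 0, 0.186], [-0.014, 0.02, 0], 0.05],
    [[0, 0, 0.186], [-0.01, 0.022, 0], 0.05],
    [[0, 0, 0.186], [-0.006, 0.023, 0], 0.05],
    [[0, 0, 0.186], [-0.001, 0.024, 0], 0.05],
    [[0, 0, 0.186], [0.003, 0.024, 0], 0.05]
  ]
}}

```text
time: 9.05
eef_pos: [0.4874, -0.0511, 0.2992]
tcp_rot: [0.994, -0.107, 0.001, -0.0]
contact_force: [-0.2, -0.8, -2.1]
opening: 0.761
finger_force: 99.4
```

{"name": "drive_tool", "arguments": {
  "moves": [
    [[0, 0, 0.186], [0.007, 0.023, 0], 0.05],
    [[0, 0, 0.186], [0.011, 0.021, 0], 0.05],
    [[0, 0, 0.186], [0.015, 0.019, 0], 0.05],
    [[0, 0, 0.186], [0.018, 0.016, 0], 0.05],
    [[0, 0, 0.186], [0.021, 0.012, 0], 0.05]
  ]
}}

```text
time: 9.68
eef_pos: [0.498, -0.1708, 0.2992]
tcp_rot: [0.841, -0.542, 0.001, -0.001]
contact_force: [0.1, -0.2, -2.4]
opening: 0.756
finger_force: 99.4
```

Run:
```python
from h import *
from plant import ctrl
s=ctrl.get_state();print(s['time'],s['eef_pos'],Ro.from_quat(s['tcp_rot']).as_matrix().round(3).tolist(),s['qpos'].round(2))
c=ctrl.read_camera('wrist');pickle.dump(c,open('w5.pkl','wb'))
t=ctrl.read_camera('top');pickle.dump(t,open('t5.pkl','wb'))
cv2.imwrite('pics/w5.png',np.hstack([c['image'][:,60:560],cv2.resize(t['image'][180:300,320:395],(300,480),interpolation=cv2.INTER_CUBIC)])[:,:,::-1])
```

```text
9.675 [ 0.49797155 -0.17083815  0.29920432] [[0.413, -0.911, 0.003], [-0.911, -0.413, 0.001], [0.001, -0.003, -1.0]] [-0.52 -0.08  1.88  0.    1.34  2.19]
```

View pics/w5.png

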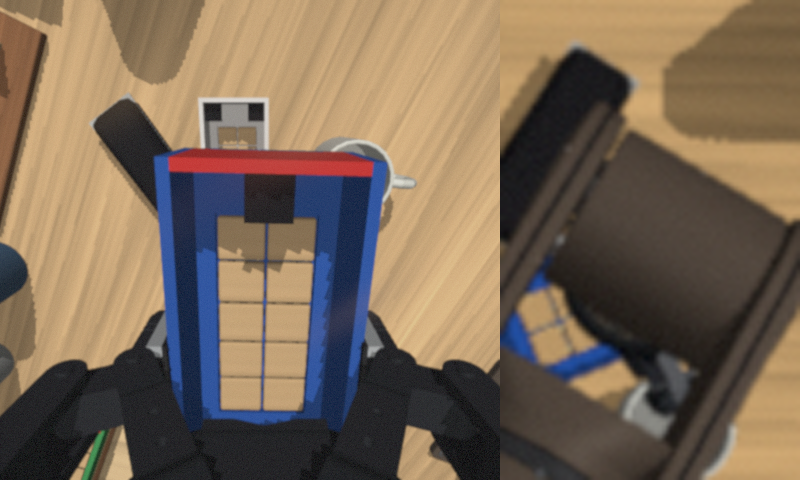

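```bash
cat >> h.py <<'E'
def endpts(c,l,r):
    d=c['fx']*.066/np.hypot(r[0]-l[0],r[1]-l[1])
    return [c['R'].T@(np.array([(p[0]-c['cx'])/c['fx']*d,(p[1]-c['cy'])/c['fy']*d,d])-np.ravel(c['t'])) for p in(l,r)]
E
python3 - <<'E'
from h import *
from plant import ctrl
s=ctrl.get_state();p=s['eef_pos'];R=Ro.from_quat(s['tcp_rot'])
c=ld('w5');print(c['cx'],c['cy'])
a,b=onz(c,(259,98.5),.072),onz(c,(328.5,97.5),.072);m=(a+b)/2;e=b-a
print('white',m,np.linalg.norm(e),'az lateral',np.degrees(np.arctan2(e[1],e[0])))
for az in(114.8,):
  print('ctr',m+.075*np.array([np.cos(np.radians(az)),np.sin(np.radians(az)),0]))
l,r=[R.inv().apply(x-p) for x in endpts(c,(216,156.5),(446,160))];print('blue in tool',l,r,(l+r)/2)
c=ld('w3')
E
```

```text
324.4054288673749 239.67190830952663
white [ 0.56791543 -0.25155096  0.072     ] 0.0650362456636254 az lateral -154.89613501862888
ctr [ 0.53645652 -0.18346765  0.072     ]
blue in tool [ 0.06960945 -0.03235813 -0.02278329] [ 0.06838801  0.03362995 -0.02306959] [ 0.06899873  0.00063591 -0.02292644]
```

Run:
```python
from h import *
R=toolR(-63.9-90,0)
t=np.array([.536,-.186,.14])-R.apply([-.006,.0006,0]);print(t)
f=plan(t,R,5)
```

```text
[ 0.53917845 -0.1911242   0.14      ]
[-0.0, -0.0, -0.005] [0.0069, -0.0058, 0.0319]
[-0.0, -0.0, -0.005] [0.0069, -0.0058, 0.0318]
[-0.0, -0.0, -0.005] [0.007, -0.0058, 0.0318]
[-0.0, -0.0, -0.005] [0.007, -0.0057, 0.0318]
[-0.0, -0.0, -0.005] [0.007, -0.0057, 0.0318]
```

{"name": "drive_tool", "arguments": {
  "moves": [
    [[0, 0, -0.006], [0.012, -0.01, 0.03], 0.05],
    [[0, 0, -0.006], [0.012, -0.01, 0.033], 0.05],
    [[0, 0, -0.006], [0.011, -0.009, 0.033], 0.05],
    [[0, 0, -0.006], [0, 0, 0.033], 0.05],
    [[0, 0, -0.006], [0, 0, 0.03], 0.05]
  ]
}}

```text
time: 10.4
eef_pos: [0.5395, -0.1884, 0.1394]
tcp_rot: [0.851, -0.525, 0.001, -0.001]
contact_force: [-0.0, -0.8, -2.5]
opening: 0.761
finger_force: 99.8
```

{"name": "drive_tool", "arguments": {
  "moves": [
    [[0, 0, 0], [0, 0, 0], 0.05]
  ]
}}

```text
time: 10.52
eef_pos: [0.5377, -0.1875, 0.1377]
tcp_rot: [0.851, -0.525, -0.003, -0.001]
contact_force: [-1.3, 0.6, -2.0]
opening: 0.759
finger_force: 99.8
```

Run:
```python
from h import *
from plant import ctrl
s=ctrl.get_state();print(s['time'],s['eef_pos'],Ro.from_quat(s['tcp_rot']).as_matrix().round(3).tolist(),s['contact_force'])
c=ctrl.read_camera('wrist');pickle.dump(c,open('w6.pkl','wb'))
cv2.imwrite('pics/w6.png',cv2.resize(c['image'][60:260,180:480],None,fx=2.6,fy=2.6,interpolation=cv2.INTER_CUBIC)[:,:,::-1])
```

```text
10.525 [ 0.5377011  -0.18751128  0.13767176] [[0.448, -0.894, -0.003], [-0.894, -0.448, 0.004], [-0.005, 0.001, -1.0]] [-1.28892409  0.58007085 -1.9759436 ]
```

View pics/w6.png

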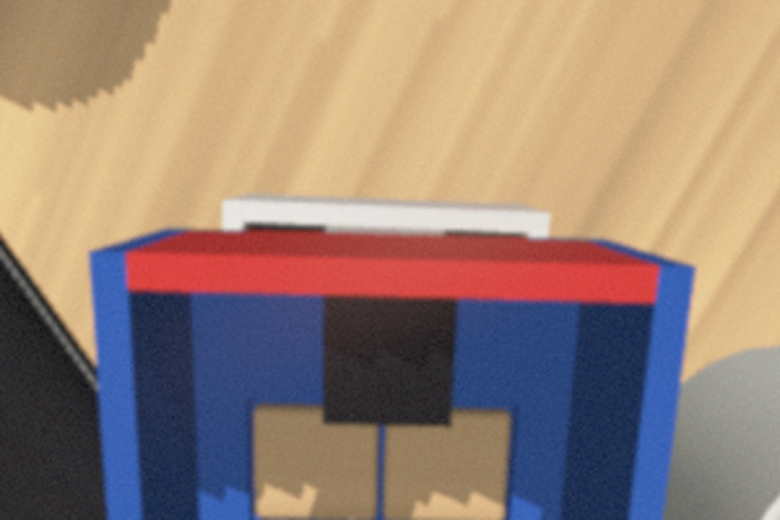

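Run:
```python
from h import *
from plant import ctrl
s=ctrl.get_state();p=s['eef_pos'];R=Ro.from_quat(s['tcp_rot'])
c=ld('w6')
T=lambda x:R.inv().apply(x-p).round(4)
a,b=onz(c,(265.8,136.9),.072),onz(c,(391.2,141.5),.072)
print('white z',T(a),T(b),T((a+b)/2),np.linalg.norm(a-b)); a2,b2=endpts(c,(265.8,136.9),(391.2,141.5));print('w width',T((a2+b2)/2),a2[2])
l,r=endpts(c,(214.6,157.3),(446.5,162.7));print('blue',T(l),T(r),T((l+r)/2),l[2])
```

```text
white z [ 0.0712 -0.0308  0.068 ] [0.0689 0.035  0.0679] [0.07   0.0021 0.0679] 0.06577183533747079
w width [0.07   0.002  0.0686] 0.07089659947095914
blue [ 0.069  -0.0316 -0.021 ] [ 0.0675  0.0344 -0.0216] [ 0.0683  0.0014 -0.0213] 0.16097486996678512
```

{"name": "drive_tool", "arguments": {
  "moves": [
    [[0, 0, 0.012], [0.0017, 0, 0], 0.05],
    [[0, 0, 0], [0, 0, 0.005], 0.05],
    [[0, 0, 0], [0, 0, 0.005], 0.05],
    [[0, 0, 0], [0, 0, 0.005], 0.05],
    [[0, 0, 0], [0, 0, 0.004], 0.05]
  ]
}}

```text
time: 11.2
eef_pos: [0.5406, -0.1909, 0.1217]
tcp_rot: [0.847, -0.531, 0.001, -0.001]
contact_force: [0.4, -0.2, -1.9]
opening: 0.764
finger_force: 99.7
```

{"name": "drive_tool", "arguments": {
  "moves": [
    [[0, 0, 0], [0, 0, 0.002], 0.05],
    [[0, 0, 0], [0, 0, 0.002], 0.05],
    [[0, 0, 0], [0, 0, 0], 0.05]
  ]
}}

```text
time: 11.58
eef_pos: [0.5407, -0.1909, 0.1181]
tcp_rot: [0.847, -0.531, 0.001, -0.001]
contact_force: [0.2, 0.6, -1.6]
opening: 0.758
finger_force: 99.7
```

Run:
```python
from h import *
from plant import ctrl
s=ctrl.get_state();print(s['eef_pos'],s['dq'].round(3))
c=ctrl.read_camera('wrist');pickle.dump(c,open('w7.pkl','wb'))
cv2.imwrite('pics/w7.png',cv2.resize(c['image'][60:260,180:480],None,fx=2.6,fy=2.6,interpolation=cv2.INTER_CUBIC)[:,:,::-1])
```

```text
[ 0.54071793 -0.19093163  0.11805314] [ 0.001 -0.003 -0.003  0.001  0.002 -0.002]
```

View pics/w7.png

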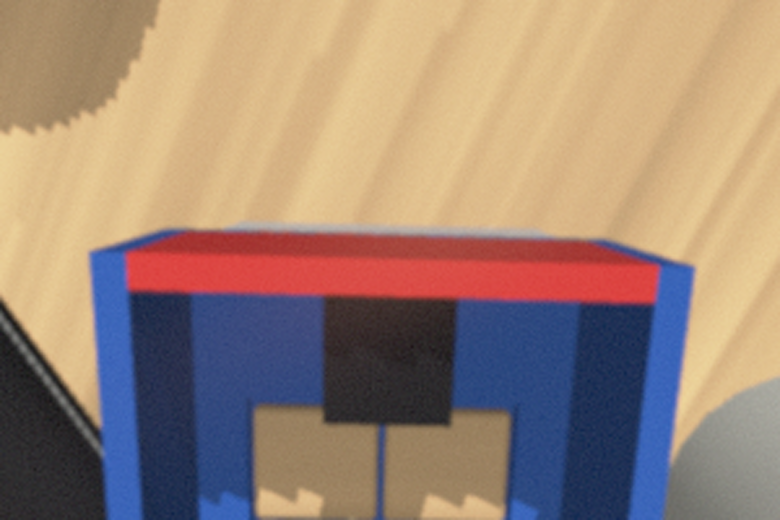

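Run:
```python
from h import *
from plant import ctrl
s=ctrl.get_state();p=s['eef_pos'];R=Ro.from_quat(s['tcp_rot'])
c=ld('w7')
T=lambda x:R.inv().apply(x-p).round(4)
a,b=onz(c,(269.6,146.2),.072),onz(c,(391.5,150.4),.072)
print('white z',T(a),T(b),T((a+b)/2))
l,r=endpts(c,(214.6,157.3),(446.5,162.7));print('blue',T(l),T(r),T((l+r)/2),l[2])
g=c['image'][130:165,330].astype(int);print(g.tolist())
```

```text
white z [ 0.0693 -0.0271  0.0464] [0.0673 0.0309 0.0462] [0.0683 0.0019 0.0463]
blue [ 0.0703 -0.0323 -0.0236] [ 0.0688  0.0337 -0.024 ] [ 0.0695  0.0007 -0.0238] 0.14192594034382905
[[216, 180, 133], [216, 183, 134], [219, 186, 136], [219, 185, 137], [219, 183, 136], [221, 187, 138], [219, 186, 136], [221, 188, 138], [222, 189, 141], [222, 190, 141], [219, 183, 134], [221, 188, 139], [221, 187, 139], [221, 187, 136], [220, 186, 138], [220, 186, 142], [207, 181, 148], [192, 178, 163], [182, 172, 163], [165, 147, 144], [155, 111, 109], [157, 77, 73], [166, 68, 61], [170, 71, 64], [168, 71, 59], [167, 68, 59], [169, 72, 62], [169, 72, 63], [170, 64, 55], [193, 73, 66], [215, 81, 74], [218, 80, 72], [220, 80, 71], [219, 78, 72], [219, 79, 71]]
```

{"name": "drive_tool", "arguments": {
  "moves": [
    [[0, 0, 0], [-0.001, 0, 0.0015], 0.05],
    [[0, 0, 0], [0, 0, 0.0015], 0.05],
    [[0, 0, 0], [0, 0, 0], 0.05]
  ]
}}

```text
time: 12.0
eef_pos: [0.5402, -0.19, 0.115]
tcp_rot: [0.847, -0.531, 0.001, -0.001]
contact_force: [0.2, 0.6, -2.3]
opening: 0.762
finger_force: 99.7
```

{"name": "drive_tool", "arguments": {
  "moves": [
    [[0, 0, 0], [0, 0, 0.0015], 0.05],
    [[0, 0, 0], [0, 0, 0], 0.05]
  ]
}}

```text
time: 12.25
eef_pos: [0.5403, -0.19, 0.1135]
tcp_rot: [0.847, -0.531, 0.001, -0.001]
contact_force: [0.8, -0.1, -1.4]
opening: 0.761
finger_force: 99.7
```

{"name": "drive_tool", "arguments": {
  "moves": [
    [[0, 0, 0], [0, 0, 0.001], 0.05],
    [[0, 0, 0], [0, 0, 0], 0.05]
  ]
}}

```text
time: 12.5
eef_pos: [0.5403, -0.19, 0.1126]
tcp_rot: [0.847, -0.531, 0.001, -0.001]
contact_force: [1.0, 0.2, -1.8]
opening: 0.759
finger_force: 99.7
```

{"name": "drive_tool", "arguments": {
  "moves": [
    [[0, 0, 0], [0, 0, 0.001], 0.05],
    [[0, 0, 0], [0, 0, 0], 0.05]
  ]
}}

```text
time: 12.75
eef_pos: [0.5404, -0.1901, 0.1117]
tcp_rot: [0.847, -0.531, 0.001, -0.001]
contact_force: [-0.4, 0.2, -0.8]
opening: 0.765
finger_force: 100.1
```

{"name": "drive_tool", "arguments": {
  "moves": [
    [[0, 0, 0], [0, 0, 0.001], 0.05],
    [[0, 0, 0], [0, 0, 0], 0.05]
  ]
}}

```text
time: 13.0
eef_pos: [0.5405, -0.1901, 0.1117]
tcp_rot: [0.847, -0.531, 0.001, -0.001]
contact_force: [-3.0, 0.8, 4.9]
opening: 0.767
finger_force: 100.6
```

{"name": "drive_tool", "arguments": {
  "moves": [
    [[0, 0, 0], [0, 0, 0.001], 0.05],
    [[0, 0, 0], [0, 0, 0], 0.05]
  ]
}}

```text
time: 13.25
eef_pos: [0.5405, -0.1901, 0.1116]
tcp_rot: [0.847, -0.531, 0.001, -0.001]
contact_force: [-5.0, 2.9, 10.0]
opening: 0.761
finger_force: 101.4
```

{"name": "drive_tool", "arguments": {
  "moves": [
    [[0, 0, 0], [0, 0, -0.002], 0.05],
    [[0, 0, 0], [0, 0, 0], 0.067],
    [[0, 0, 0], [0, 0, 0], 0.08],
    [[0, 0, 0], [0, 0, 0], 0.085],
    [[0, 0, 0], [0, 0, 0], 0.085]
  ]
}}

```text
time: 13.88
eef_pos: [0.5404, -0.1901, 0.1116]
tcp_rot: [0.847, -0.531, 0.001, -0.001]
contact_force: [0.6, -0.1, -0.6]
opening: 1.001
finger_force: 0.0
```

{"name": "drive_tool", "arguments": {
  "moves": [
    [[0, 0, 0], [0, 0, 0], 0.085],
    [[0, 0, 0], [0, 0, -0.01], 0.085],
    [[0, 0, 0], [0, 0, -0.02], 0.085],
    [[0, 0, 0], [0, 0, -0.04], 0.085],
    [[0, 0, 0], [0, 0, -0.05], 0.085]
  ]
}}

```text
time: 14.5
eef_pos: [0.5396, -0.1899, 0.2336]
tcp_rot: [0.847, -0.531, 0.001, -0.001]
contact_force: [1.0, 0.2, -0.2]
opening: 0.996
finger_force: 0.0
```

{"name": "drive_tool", "arguments": {
  "moves": [
    [[0, 0, 0], [0, 0, -0.05], 0.085],
    [[0, 0, -0.186], [-0.02, 0, 0], 0.085],
    [[0, 0, -0.186], [-0.02, 0, 0], 0.085],
    [[0, 0, -0.186], [-0.02, 0, 0], 0.085],
    [[0, 0, 0], [0, 0, 0], 0.085]
  ]
}}

```text
time: 15.12
eef_pos: [0.5043, -0.1419, 0.2834]
tcp_rot: [0.961, -0.278, 0.003, -0.0]
contact_force: [0.1, 0.3, -0.2]
opening: 0.995
finger_force: 0.0
```

Run:
```python
from h import *
from plant import ctrl
s=ctrl.get_state();print(s['time'],s['eef_pos'],Ro.from_quat(s['tcp_rot']).as_matrix().round(3).tolist())
c=ctrl.read_camera('wrist');pickle.dump(c,open('w8.pkl','wb'))
t=ctrl.read_camera('scene');pickle.dump(t,open('s8.pkl','wb'))
b=cv2.resize(t['image'][210:330,220:360],(420,360),interpolation=cv2.INTER_CUBIC)
a=cv2.resize(c['image'],(480,360))
cv2.imwrite('pics/w8.png',np.hstack([a[:,:380],b])[:,:,::-1])
```

```text
15.125 [ 0.50433991 -0.14185395  0.2834263 ] [[0.845, -0.534, 0.006], [-0.534, -0.845, -0.001], [0.006, -0.002, -1.0]]
```

View pics/w8.png

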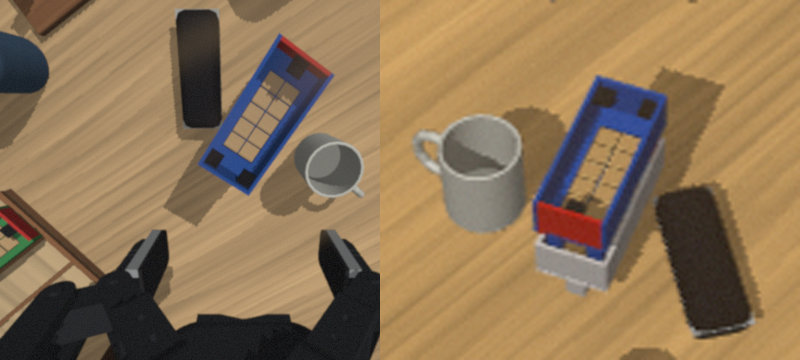

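Run:
```python
from h import *
from plant import ctrl
t=ld('top');c=ld('w8')
print('flask cap',onz(t,(191,150),.205),'body base',onz(t,(213,178),0.0))
hsv=cv2.cvtColor(c['image'],cv2.COLOR_RGB2HSV)
m=cv2.inRange(hsv,(108,120,30),(128,255,255))|cv2.inRange(hsv,(0,150,60),(8,255,255))
m[:,:250]=0;m[:,460:]=0;m[280:]=0
q=cv2.convexHull(cv2.findNonZero(m));a=cv2.approxPolyDP(q,8,True).reshape(-1,2);print(a.tolist())
P=np.array([onz(c,x,.136) for x in a]);print(P.round(4).tolist(),P.mean(0))
s=ctrl.get_state();p=s['eef_pos'];R=Ro.from_quat(s['tcp_rot']);q=np.array([.5,.17,.30])
for k in range(12):
    print(k,np.round((R*Ro.from_rotvec([0,0,-.186*k])).inv().apply((q-p)/12),3).tolist())
E2=0
```

```text
flask cap [0.75735377 0.20427097 0.205     ] body base [0.74147048 0.19425669 0.        ]
[[439, 96], [331, 258], [265, 219], [372, 46]]
[[0.5456, -0.2638, 0.136], [0.4811, -0.1313, 0.136], [0.5379, -0.1042, 0.136], [0.5995, -0.239, 0.136]] [ 0.54100393 -0.18457488  0.136     ]
0 [-0.014, -0.022, -0.001]
1 [-0.01, -0.024, -0.001]
2 [-0.005, -0.025, -0.001]
3 [-0.001, -0.026, -0.001]
4 [0.004, -0.026, -0.001]
5 [0.009, -0.024, -0.001]
6 [0.013, -0.022, -0.001]
7 [0.017, -0.02, -0.001]
8 [0.021, -0.016, -0.001]
9 [0.023, -0.012, -0.001]
10 [0.025, -0.007, -0.001]
11 [0.026, -0.003, -0.001]
```

{"name": "drive_tool", "arguments": {
  "moves": [
    [[0, 0, -0.184], [-0.014, -0.022, 0], 0.085],
    [[0, 0, -0.184], [-0.01, -0.024, 0], 0.085],
    [[0, 0, -0.184], [-0.005, -0.025, 0], 0.085],
    [[0, 0, -0.184], [0, -0.026, 0], 0.085],
    [[0, 0, -0.184], [0.004, -0.026, 0], 0.085]
  ]
}}

```text
time: 15.85
eef_pos: [0.5044, -0.0123, 0.2821]
tcp_rot: [0.984, 0.179, 0.002, 0.0]
contact_force: [0.9, 0.3, -0.2]
opening: 0.999
finger_force: 0.0
```

{"name": "drive_tool", "arguments": {
  "moves": [
    [[0, 0, -0.184], [0.009, -0.024, 0], 0.085],
    [[0, 0, -0.184], [0.013, -0.022, 0], 0.085],
    [[0, 0, -0.184], [0.017, -0.02, 0], 0.085],
    [[0, 0, -0.184], [0.021, -0.016, 0], 0.085],
    [[0, 0, -0.184], [0.023, -0.012, 0], 0.085]
  ]
}}

```text
time: 16.48
eef_pos: [0.5039, 0.1177, 0.2821]
tcp_rot: [0.802, 0.597, 0.002, 0.001]
contact_force: [0.1, -0.4, -1.1]
opening: 0.994
finger_force: 0.0
```

{"name": "drive_tool", "arguments": {
  "moves": [
    [[0, 0, -0.184], [0.025, -0.007, 0], 0.085],
    [[0, 0, -0.184], [0.026, -0.003, 0], 0.085],
    [[0, 0, 0], [0, 0, 0], 0.085]
  ]
}}

```text
time: 16.85
eef_pos: [0.504, 0.1703, 0.2819]
tcp_rot: [0.68, 0.733, 0.001, 0.001]
contact_force: [0.6, 0.6, -0.7]
opening: 0.996
finger_force: 0.0
```

Run:
```python
from h import *
from plant import ctrl
s=ctrl.get_state();print(s['time'],s['eef_pos'],Ro.from_quat(s['tcp_rot']).as_matrix().round(3).tolist(),s['qpos'].round(2))
plan([.591,.178,.235],toolR(4,28),4)
```

```text
16.85 [0.5040448  0.17026718 0.28190525] [[-0.074, 0.997, 0.004], [0.997, 0.074, 0.0], [-0.0, 0.004, -1.0]] [ 0.14 -0.06  1.89 -0.    1.3   0.06]
[0.001, 0.122, 0.001] [0.0003, 0.0218, 0.0118]
[0.001, 0.122, 0.001] [-0.0011, 0.0218, 0.0117]
[0.001, 0.122, 0.001] [-0.0025, 0.0218, 0.0115]
[0.001, 0.122, 0.001] [-0.0038, 0.0218, 0.0111]
```

{"name": "drive_tool", "arguments": {
  "moves": [
    [[0, 0.122, 0], [0, 0.022, 0.012], 0.085],
    [[0, 0.122, 0], [-0.001, 0.022, 0.012], 0.085],
    [[0, 0.122, 0], [-0.002, 0.022, 0.011], 0.085],
    [[0, 0.122, 0], [-0.004, 0.022, 0.011], 0.085],
    [[0, 0, 0], [0, 0, 0], 0.085]
  ]
}}

```text
time: 17.48
eef_pos: [0.5919, 0.1746, 0.2325]
tcp_rot: [0.662, 0.709, 0.164, -0.177]
contact_force: [-0.6, 0.3, -0.4]
opening: 0.999
finger_force: 0.0
```

{"name": "drive_tool", "arguments": {
  "moves": [
    [[0, 0, 0], [0, 0, 0], 0.085],
    [[0, 0, 0], [0, 0, 0], 0.085]
  ]
}}

```text
time: 17.73
eef_pos: [0.5911, 0.1777, 0.2363]
tcp_rot: [0.66, 0.712, 0.166, -0.175]
contact_force: [-0.1, -0.3, 0.3]
opening: 0.996
finger_force: 0.0
```

```bash
cat >> h.py <<'E'
def gmask(c):
    hsv=cv2.cvtColor(c['image'],cv2.COLOR_RGB2HSV)
    return cv2.inRange(hsv,(50,100,25),(80,255,255)),cv2.inRange(hsv,(0,150,60),(8,255,255))|cv2.inRange(hsv,(174,150,60),(180,255,255))
E
python3 - <<'E'
from h import *
from plant import ctrl
s=ctrl.get_state();print(s['time'],s['eef_pos'],Ro.from_quat(s['tcp_rot']).as_matrix().round(3).tolist(),s['qpos'].round(2))
c=ctrl.read_camera('wrist');pickle.dump(c,open('w9.pkl','wb'))
g,r=gmask(c)
n,l,st,_=cv2.connectedComponentsWithStats(g|r);print(st[st[:,4]>100].tolist())
n,l2,st2,_=cv2.connectedComponentsWithStats(r);print(st2[st2[:,4]>50].tolist())
i=1+np.argmax(st[1:,4]);q=cv2.convexHull(cv2.findNonZero((l==i).astype(np.uint8)))
print(cv2.approxPolyDP(q,6,True).reshape(-1,2).tolist())
E
```

```text
17.725 [0.59113855 0.17767987 0.23632397] [[-0.069, 0.997, -0.031], [0.881, 0.075, 0.467], [0.468, 0.005, -0.884]] [-0.05  0.16  1.8   0.51  1.28 -0.3 ]
[[0, 0, 640, 480, 298309], [285, 129, 87, 183, 5623], [574, 133, 31, 63, 1317], [297, 290, 68, 23, 1155], [514, 451, 34, 29, 601]]
[[0, 0, 640, 480, 305444], [297, 290, 68, 23, 1155], [514, 451, 34, 29, 601]]
[[335, 130], [371, 168], [368, 309], [293, 311], [285, 131]]
```

Run:
```python
from h import *
c=ld('w9')
rim(c,[(284.5,130.5),(372,129.5),(368.5,312.5),(293.5,312.5)])
# average on the known rim plane: depth from both end widths
K=lambda p,d:c['R'].T@(np.array([(p[0]-c['cx'])/c['fx']*d,(p[1]-c['cy'])/c['fy']*d,d])-np.ravel(c['t']))
n=np.array([.03,-.469,.883])
for h in(.103,.106,.109):
    P=[onplane(c,p,np.array([.591,.246,h]),n) for p in[(284.5,130.5),(372,129.5),(368.5,312.5),(293.5,312.5)]]
    print(h,np.mean(P,0).round(4),[round(float(np.linalg.norm(P[i]-P[(i+1)%4])),4) for i in range(4)])
R=toolR(5,28);z=R.as_matrix()[:,2];print(z)
for g in([.592,.2535,.093],):
    g=np.array(g);f=plan(g-.06*z,R,3);plan(g,R,5,f)
```

```text
rim [0.591  0.2505 0.1056] x [-0.089  0.929  0.359] z [-0.053 -0.364  0.93 ] err [0.84]
rim [0.5909 0.2564 0.1088] x [-0.087  0.996  0.033] z [ 0.043 -0.029  0.999] err [3.28]
0.103 [0.5915 0.2483 0.1042] [0.0654, 0.1547, 0.0664, 0.154]
0.106 [0.5915 0.2478 0.1069] [0.0647, 0.1533, 0.0658, 0.1525]
0.109 [0.5915 0.2472 0.1096] [0.0641, 0.1518, 0.0652, 0.1511]
[-0.04091714  0.46768508 -0.88294759]
[0.003, 0.001, -0.003] [-0.0002, 0.0022, 0.034]
[0.003, 0.001, -0.003] [-0.0002, 0.0023, 0.034]
[0.003, 0.001, -0.003] [-0.0002, 0.0024, 0.034]
[0.0, 0.0, 0.0] [0.0, 0.0, 0.012]
[0.0, 0.0, 0.0] [-0.0, -0.0, 0.012]
[0.0, 0.0, 0.0] [0.0, 0.0, 0.012]
[0.0, 0.0, 0.0] [-0.0, -0.0, 0.012]
[0.0, 0.0, 0.0] [0.0, 0.0, 0.012]
```

{"name": "drive_tool", "arguments": {
  "moves": [
    [[0.003, 0, -0.003], [0, 0.002, 0.034], 0.085],
    [[0.003, 0, -0.003], [0, 0.002, 0.034], 0.085],
    [[0.003, 0, -0.003], [0, 0.002, 0.034], 0.085],
    [[0, 0, 0], [0, 0, 0.012], 0.085],
    [[0, 0, 0], [0, 0, 0.012], 0.085]
  ]
}}

```text
time: 18.4
eef_pos: [0.593, 0.2372, 0.1245]
tcp_rot: [0.655, 0.716, 0.164, -0.178]
contact_force: [-0.4, -0.4, 0.2]
opening: 0.997
finger_force: 0.0
```

{"name": "drive_tool", "arguments": {
  "moves": [
    [[0, 0, 0], [0, 0, 0.012], 0.085],
    [[0, 0, 0], [0, 0, 0.012], 0.085],
    [[0, 0, 0], [0, 0, 0.012], 0.085],
    [[0, 0, 0], [0, 0, 0], 0.085],
    [[0, 0, 0], [0, 0, 0], 0.085]
  ]
}}

```text
time: 19.02
eef_pos: [0.5914, 0.2535, 0.0921]
tcp_rot: [0.656, 0.715, 0.163, -0.178]
contact_force: [-0.6, 0.6, -1.0]
opening: 1.001
finger_force: 0.0
```

Run:
```python
from h import *
from plant import ctrl
s=ctrl.get_state();print(s['time'],s['eef_pos'],Ro.from_quat(s['tcp_rot']).as_matrix().round(3).tolist(),s['contact_force'])
c=ctrl.read_camera('wrist');pickle.dump(c,open('w10.pkl','wb'))
g,r=gmask(c)
for v in list(range(130,180,4))+[200,250,300]:
    u=np.flatnonzero((g|r)[v,150:460]);print(v,(u.min()+150,u.max()+150,len(u)) if len(u) else 0)
```

```text
19.025 [0.59142509 0.25348817 0.09213959] [[-0.077, 0.996, -0.041], [0.88, 0.087, 0.467], [0.469, 0.0, -0.883]] [-0.59842928  0.64965511 -0.99730972]
130 0
134 (np.int64(212), np.int64(433), 203)
138 (np.int64(203), np.int64(434), 224)
142 (np.int64(203), np.int64(434), 229)
146 (np.int64(204), np.int64(433), 227)
150 (np.int64(204), np.int64(433), 103)
154 (np.int64(205), np.int64(433), 106)
158 (np.int64(205), np.int64(432), 111)
162 (np.int64(205), np.int64(432), 120)
166 (np.int64(206), np.int64(432), 119)
170 (np.int64(206), np.int64(431), 117)
174 (np.int64(207), np.int64(431), 119)
178 (np.int64(207), np.int64(431), 120)
200 (np.int64(210), np.int64(429), 37)
250 (np.int64(215), np.int64(425), 112)
300 (np.int64(221), np.int64(411), 84)
```

{"name": "drive_tool", "arguments": {
  "moves": [
    [[0, 0, 0], [0, 0, 0], 0.05],
    [[0, 0, 0], [0, 0, 0], 0.05],
    [[0, 0, 0], [0, 0, 0], 0.05],
    [[0, 0, 0], [0, 0, 0], 0.05],
    [[0, 0, 0], [0, 0, 0], 0.05]
  ],
  "grip_force": 90
}}

```text
time: 19.7
eef_pos: [0.5919, 0.2533, 0.0928]
tcp_rot: [0.656, 0.715, 0.164, -0.178]
contact_force: [-0.2, -3.3, 5.5]
opening: 0.763
finger_force: 100.9
```

{"name": "drive_tool", "arguments": {
  "moves": [
    [[0, 0, 0], [0, 0, -0.005], 0.05],
    [[0, 0, 0], [0, 0, -0.01], 0.05],
    [[0, 0, 0], [0, 0, -0.02], 0.05],
    [[0, 0, 0], [0, 0, -0.025], 0.05],
    [[0, 0, 0], [0, 0, -0.02], 0.05]
  ]
}}

```text
time: 20.32
eef_pos: [0.595, 0.2148, 0.1643]
tcp_rot: [0.656, 0.715, 0.163, -0.177]
contact_force: [0.7, 0.1, -2.6]
opening: 0.763
finger_force: 100.2
```

{"name": "drive_tool", "arguments": {
  "moves": [
    [[0, 0, 0], [0, 0, -0.03], 0.05],
    [[0, -0.122, 0], [0.013, -0.006, -0.03], 0.05],
    [[0, -0.122, 0], [0.01, -0.006, -0.032], 0.05],
    [[0, -0.122, 0], [0.006, -0.006, -0.033], 0.05],
    [[0, -0.122, 0], [0, -0.006, -0.02], 0.05]
  ]
}}

```text
time: 20.95
eef_pos: [0.5729, 0.1901, 0.3122]
tcp_rot: [0.676, 0.737, 0.0, 0.003]
contact_force: [-0.0, -0.0, -3.4]
opening: 0.761
finger_force: 100.2
```

Run:
```python
from h import *
from plant import ctrl
s=ctrl.get_state();print(s['time'],s['eef_pos'],Ro.from_quat(s['tcp_rot']).as_matrix().round(3).tolist(),s['contact_force'],s['opening'],s['wrist_torque'])
p=s['eef_pos'];R=Ro.from_quat(s['tcp_rot']);q=np.array([.515,-.17,p[2]])
for k in range(15):
    print(k,np.round((R*Ro.from_rotvec([0,0,.186*k])).inv().apply((q-p)/15),3).tolist())
```

```text
20.95 [0.5729103  0.190126   0.31223009] [[-0.085, 0.996, 0.004], [0.996, 0.085, -0.003], [-0.004, 0.004, -1.0]] [-0.02835143 -0.02952287 -3.37953944] 0.7612519557029536 [-0.01591089  0.03205709  0.00428212]
0 [-0.024, -0.006, 0.0]
1 [-0.024, -0.001, 0.0]
2 [-0.024, 0.003, 0.0]
3 [-0.023, 0.007, 0.0]
4 [-0.021, 0.012, 0.0]
5 [-0.019, 0.015, 0.0]
6 [-0.016, 0.019, 0.0]
7 [-0.012, 0.021, 0.0]
8 [-0.008, 0.023, 0.0]
9 [-0.003, 0.024, 0.0]
10 [0.001, 0.024, 0.0]
11 [0.006, 0.024, 0.0]
12 [0.01, 0.022, 0.0]
13 [0.014, 0.02, 0.0]
14 [0.017, 0.017, 0.0]
```

{"name": "drive_tool", "arguments": {
  "moves": [
    [[0, 0, 0.186], [-0.024, -0.006, 0], 0.05],
    [[0, 0, 0.186], [-0.024, -0.001, 0], 0.05],
    [[0, 0, 0.186], [-0.024, 0.003, 0], 0.05],
    [[0, 0, 0.186], [-0.023, 0.007, 0], 0.05],
    [[0, 0, 0.186], [-0.021, 0.012, 0], 0.05]
  ]
}}

```text
time: 21.58
eef_pos: [0.5533, 0.0699, 0.3091]
tcp_rot: [0.936, 0.353, -0.0, -0.0]
contact_force: [0.3, -0.4, -2.3]
opening: 0.762
finger_force: 100.1
```

{"name": "drive_tool", "arguments": {
  "moves": [
    [[0, 0, 0.186], [-0.019, 0.015, 0], 0.05],
    [[0, 0, 0.186], [-0.016, 0.019, 0], 0.05],
    [[0, 0, 0.186], [-0.012, 0.021, 0], 0.05],
    [[0, 0, 0.186], [-0.008, 0.023, 0], 0.05],
    [[0, 0, 0.186], [-0.003, 0.024, 0], 0.05]
  ]
}}

```text
time: 22.2
eef_pos: [0.5338, -0.0502, 0.3091]
tcp_rot: [0.995, -0.105, -0.0, -0.0]
contact_force: [0.1, 0.0, -2.5]
opening: 0.757
finger_force: 100.1
```

{"name": "drive_tool", "arguments": {
  "moves": [
    [[0, 0, 0.186], [0.001, 0.024, 0], 0.05],
    [[0, 0, 0.186], [0.006, 0.024, 0], 0.05],
    [[0, 0, 0.186], [0.01, 0.022, 0], 0.05],
    [[0, 0, 0.186], [0.014, 0.02, 0], 0.05],
    [[0, 0, 0.186], [0.017, 0.017, 0], 0.05]
  ]
}}

```text
time: 22.82
eef_pos: [0.5154, -0.1701, 0.3091]
tcp_rot: [0.842, -0.54, -0.0, 0.0]
contact_force: [-0.3, -0.1, -3.6]
opening: 0.759
finger_force: 100.1
```

{"name": "drive_tool", "arguments": {
  "moves": [
    [[0, 0, 0], [0, 0, 0], 0.05],
    [[0, 0, 0], [0, 0, 0], 0.05]
  ]
}}

```text
time: 23.08
eef_pos: [0.5159, -0.1688, 0.3088]
tcp_rot: [0.844, -0.536, -0.0, -0.0]
contact_force: [0.8, 0.8, -2.4]
opening: 0.758
finger_force: 100.2
```

```bash
cat >> h.py <<'E'
def look(name):
    """green end corners in the wrist picture and the blue red-end edge beyond it"""
    from plant import ctrl
    s=ctrl.get_state();p=s['eef_pos'];R=Ro.from_quat(s['tcp_rot'])
    c=ctrl.read_camera('wrist');pickle.dump(c,open(name+'.pkl','wb'))
    g,r=gmask(c);hsv=cv2.cvtColor(c['image'],cv2.COLOR_RGB2HSV)
    b=cv2.inRange(hsv,(108,100,25),(128,255,255))|r
    print(s['time'],p.round(4),R.as_matrix().round(3)[:2,0])
    def show(m,t,box):
        x0,y0,x1,y1=box;w=np.zeros_like(m);w[y0:y1,x0:x1]=m[y0:y1,x0:x1]
        n,l,st,_=cv2.connectedComponentsWithStats(w)
        if n<2: print(t,'none');return
        i=1+np.argmax(st[1:,4]);q=cv2.convexHull(cv2.findNonZero((l==i).astype(np.uint8)))
        print(t,st[i].tolist(),cv2.approxPolyDP(q,3,True).reshape(-1,2).tolist())
    show(g,'green',(170,90,470,330));show(b,'blue',(200,30,450,160));show(r,'red',(200,30,450,160))
    return c,p,R
E
python3 -c "
from h import *
look('w11')"
```

```text
23.075 [ 0.5159 -0.1688  0.3088] [ 0.426 -0.905]
green [208, 130, 233, 200, 22329] [[440, 135], [421, 329], [228, 329], [209, 132]]
blue [268, 97, 82, 33, 1669] [[349, 99], [348, 129], [269, 129], [268, 97]]
red [273, 97, 72, 7, 435] [[344, 101], [274, 102], [273, 97]]
```

```bash
cat >> h.py <<'E'
def rel(c,p,R,gl,gr,bl,br,z=.136):
    T=lambda x:R.inv().apply(x-p)
    a,b=T(onz(c,bl,z)),T(onz(c,br,z));l,r=[T(x) for x in endpts(c,gl,gr)]
    f=lambda a,b:((a+b)/2-.075*np.array([(b-a)[1],-(b-a)[0],0])/np.linalg.norm((b-a)[:2]),np.arctan2(-(b-a)[0],(b-a)[1]),np.linalg.norm(b-a))
    B,G=f(a,b),f(l,r);print('blue ctr',B[0].round(4),round(B[1],4),B[2].round(4),'green',G[0].round(4),round(G[1],4))
    dz=B[1]-G[1];print('turn z',round(dz,4),'shift',(B[0]-Ro.from_rotvec([0,0,dz]).apply(G[0]))[:2].round(4),'height',p[2]-G[0][2]-.072)
E
python3 - <<'E'
from h import *
from plant import ctrl
s=ctrl.get_state();p=s['eef_pos'];R=Ro.from_quat(s['tcp_rot']);c=ld('w11')
rel(c,p,R,(208.5,134),(440.5,137),(268,97),(349.5,98.5))
E
```

```text
blue ctr [ 0.0241 -0.0145  0.1727] 0.0186 0.0644 green [ 0.0014 -0.0018 -0.0218] 0.0137
turn z 0.0048 shift [ 0.0227 -0.0127] height 0.2585879574983232
```

{"name": "drive_tool", "arguments": {
  "moves": [
    [[0, 0, 0.005], [0.011, -0.006, 0.02], 0.05],
    [[0, 0, 0], [0.012, -0.006, 0.025], 0.05],
    [[0, 0, 0], [0, 0, 0.025], 0.05],
    [[0, 0, 0], [0, 0, 0.025], 0.05],
    [[0, 0, 0], [0, 0, 0.013], 0.05]
  ]
}}

```text
time: 23.75
eef_pos: [0.5362, -0.1836, 0.1989]
tcp_rot: [0.843, -0.538, -0.002, 0.0]
contact_force: [0.2, -0.0, -2.7]
opening: 0.76
finger_force: 100.4
```

{"name": "drive_tool", "arguments": {
  "moves": [
    [[0, 0, 0], [0, 0, 0], 0.05],
    [[0, 0, 0], [0, 0, 0], 0.05],
    [[0, 0, 0], [0, 0, 0], 0.05]
  ]
}}

```text
time: 24.12
eef_pos: [0.5374, -0.1852, 0.2021]
tcp_rot: [0.843, -0.538, 0.001, 0.0]
contact_force: [0.3, 0.3, -3.8]
opening: 0.761
finger_force: 100.3
```

```bash
python3 -c "
from h import *
c,p,R=look('w12')
g,r=gmask(c)
for u in (280,300,324,350,370): print(u,c['image'][112:146:2,u].tolist())
for v in range(126,150,3):
    q=np.flatnonzero(g[v,150:460]); print(v,(q.min()+150,q.max()+150) if len(q) else 0)
"
```

```text
24.125 [ 0.5374 -0.1852  0.2021] [ 0.42  -0.907]
green [209, 131, 232, 199, 22091] [[440, 135], [421, 329], [228, 329], [209, 157], [210, 134], [263, 131]]
blue none
red none
280 [[199, 165, 120], [195, 164, 119], [197, 163, 118], [200, 167, 124], [198, 164, 121], [197, 166, 122], [196, 163, 120], [190, 157, 113], [193, 159, 117], [130, 122, 85], [61, 118, 69], [68, 142, 83], [69, 141, 83], [70, 142, 85], [74, 145, 87], [70, 141, 83], [70, 140, 83]]
300 [[189, 155, 115], [187, 156, 114], [190, 159, 117], [194, 161, 121], [195, 161, 117], [201, 166, 122], [206, 172, 126], [207, 171, 126], [209, 172, 127], [151, 135, 94], [62, 110, 65], [67, 138, 82], [69, 140, 83], [73, 144, 86], [73, 142, 83], [72, 141, 84], [70, 144, 85]]
324 [[192, 160, 116], [190, 158, 117], [188, 157, 115], [187, 157, 116], [185, 156, 115], [191, 159, 118], [189, 159, 116], [192, 159, 117], [195, 162, 119], [142, 134, 93], [68, 116, 71], [77, 140, 83], [75, 140, 83], [80, 144, 89], [77, 143, 86], [75, 140, 84], [80, 142, 86]]
350 [[192, 160, 117], [193, 162, 120], [193, 161, 118], [193, 163, 119], [194, 162, 119], [198, 164, 120], [198, 164, 120], [198, 166, 122], [195, 164, 119], [153, 144, 100], [79, 116, 71], [80, 138, 81], [88, 143, 87], [87, 141, 85], [85, 142, 86], [84, 143, 85], [83, 138, 83]]
370 [[195, 163, 121], [194, 162, 118], [192, 162, 117], [190, 161, 117], [192, 161, 119], [189, 158, 117], [190, 157, 117], [183, 154, 112], [185, 155, 115], [145, 137, 96], [88, 119, 75], [87, 139, 85], [85, 139, 82], [87, 140, 85], [89, 144, 89], [82, 140, 84], [83, 140, 84]]
126 0
129 0
132 (np.int64(231), np.int64(398))
135 (np.int64(210), np.int64(440))
138 (np.int64(210), np.int64(440))
141 (np.int64(211), np.int64(440))
144 (np.int64(211), np.int64(440))
147 (np.int64(211), np.int64(439))
```

{"name": "drive_tool", "arguments": {
  "moves": [
    [[0, 0, -0.005], [-0.0012, 0.0003, 0.003], 0.05],
    [[0, 0, 0], [0, 0, 0.005], 0.05],
    [[0, 0, 0], [0, 0, 0.005], 0.05],
    [[0, 0, 0], [0, 0, 0.003], 0.05],
    [[0, 0, 0], [0, 0, 0], 0.05]
  ]
}}

```text
time: 24.8
eef_pos: [0.5357, -0.1838, 0.184]
tcp_rot: [0.844, -0.536, -0.001, 0.0]
contact_force: [-0.7, -0.8, -2.3]
opening: 0.759
finger_force: 100.4
```

{"name": "drive_tool", "arguments": {
  "moves": [
    [[0, 0, 0], [0, 0, 0.002], 0.05],
    [[0, 0, 0], [0, 0, 0.002], 0.05],
    [[0, 0, 0], [0, 0, 0], 0.05]
  ]
}}

```text
time: 25.18
eef_pos: [0.5358, -0.1838, 0.1804]
tcp_rot: [0.844, -0.536, -0.0, 0.0]
contact_force: [-0.1, -0.2, -2.6]
opening: 0.762
finger_force: 100.4
```

{"name": "drive_tool", "arguments": {
  "moves": [
    [[0, 0, 0], [0, 0, 0.002], 0.05],
    [[0, 0, 0], [0, 0, 0], 0.05]
  ]
}}

```text
time: 25.42
eef_pos: [0.5358, -0.1838, 0.1783]
tcp_rot: [0.844, -0.536, -0.0, 0.0]
contact_force: [1.0, 0.1, -2.9]
opening: 0.763
finger_force: 100.4
```

{"name": "drive_tool", "arguments": {
  "moves": [
    [[0, 0, 0], [0, 0, 0.0015], 0.05],
    [[0, 0, 0], [0, 0, 0], 0.05]
  ]
}}

```text
time: 25.68
eef_pos: [0.5361, -0.184, 0.1778]
tcp_rot: [0.844, -0.536, 0.0, 0.0]
contact_force: [-0.7, 1.4, 1.3]
opening: 0.761
finger_force: 100.9
```

{"name": "drive_tool", "arguments": {
  "moves": [
    [[0, 0, 0], [0, 0, 0.0015], 0.05],
    [[0, 0, 0], [0, 0, 0], 0.05]
  ]
}}

```text
time: 25.92
eef_pos: [0.5362, -0.184, 0.1778]
tcp_rot: [0.844, -0.536, 0.0, 0.0]
contact_force: [-3.7, 2.1, 7.5]
opening: 0.76
finger_force: 101.8
```

{"name": "drive_tool", "arguments": {
  "moves": [
    [[0, 0, 0], [0, 0, 0.001], 0.05],
    [[0, 0, 0], [0, 0, 0], 0.05]
  ]
}}

```text
time: 26.18
eef_pos: [0.5363, -0.184, 0.1777]
tcp_rot: [0.844, -0.536, 0.0, 0.0]
contact_force: [-4.5, 3.3, 10.6]
opening: 0.761
finger_force: 102.1
```

{"name": "drive_tool", "arguments": {
  "moves": [
    [[0, 0, 0], [0, 0, -0.003], 0.05],
    [[0, 0, 0], [0, 0, 0], 0.067],
    [[0, 0, 0], [0, 0, 0], 0.08],
    [[0, 0, 0], [0, 0, 0], 0.085],
    [[0, 0, 0], [0, 0, 0], 0.085]
  ]
}}

```text
time: 26.8
eef_pos: [0.536, -0.184, 0.1775]
tcp_rot: [0.844, -0.536, -0.0, 0.0]
contact_force: [0.2, -0.2, -0.4]
opening: 0.996
finger_force: 0.0
```

{"name": "drive_tool", "arguments": {
  "moves": [
    [[0, 0, 0], [0, 0, 0], 0.085],
    [[0, 0, 0], [0, 0, -0.01], 0.085],
    [[0, 0, 0], [0, 0, -0.02], 0.085],
    [[0, 0, 0], [0, 0, -0.04], 0.085],
    [[0, 0, 0], [0, 0, -0.04], 0.085]
  ]
}}

```text
time: 27.42
eef_pos: [0.5361, -0.1839, 0.2905]
tcp_rot: [0.844, -0.536, 0.001, 0.0]
contact_force: [0.6, -1.1, -0.7]
opening: 0.994
finger_force: 0.0
```

{"name": "drive_tool", "arguments": {
  "moves": [
    [[0, 0, 0], [-0.04, 0, -0.02], 0.085],
    [[0, 0, 0], [-0.04, 0, 0], 0.085],
    [[0, 0, 0], [-0.03, 0, 0], 0.085],
    [[0, 0, 0], [0, 0, 0], 0.085],
    [[0, 0, 0], [0, 0, 0], 0.085]
  ]
}}

```text
time: 28.05
eef_pos: [0.4897, -0.0848, 0.3088]
tcp_rot: [0.844, -0.536, 0.001, 0.0]
contact_force: [-0.2, 0.8, -0.6]
opening: 0.997
finger_force: 0.0
```

Run:
```python
from h import *
from plant import ctrl
s=ctrl.get_state();print(s['time'],s['eef_pos'])
for n in('wrist','scene'):
    c=ctrl.read_camera(n);pickle.dump(c,open(n+'9.pkl','wb'))
    g,r=gmask(c);m=g|r
    if n=='scene': m[:, :255]=0;m[:,340:]=0;m[:220]=0;m[320:]=0
    k,l,st,_=cv2.connectedComponentsWithStats(m);print(n,st[st[:,4]>60].tolist())
    m2=np.zeros_like(m)
    i=1+np.argmax(st[1:,4]);q=cv2.convexHull(cv2.findNonZero(m if n=='scene' else (l==i).astype(np.uint8)))
    print(cv2.approxPolyDP(q,4,True).reshape(-1,2).tolist())
    ax=np.array([np.cos(np.radians(114.7)),np.sin(np.radians(114.7)),0]);ay=np.array([-ax[1],ax[0],0])
    for z in(.2,.208):
        print('expect',z,[proj(c,np.array([.538,-.185,z])+a*.075*ax+b*.033*ay).round(1).tolist() for a,b in((1,1),(1,-1),(-1,-1),(-1,1))])
```

```text
28.05 [ 0.48968466 -0.08476118  0.30883397]
wrist [[0, 0, 640, 480, 297827], [269, 0, 25, 49, 486], [270, 18, 110, 172, 5825], [282, 178, 85, 14, 893], [0, 191, 39, 66, 1937]]
[[379, 20], [372, 189], [277, 189], [272, 64]]
expect 0.2 [[372.6, 191.8], [274.7, 191.1], [264.3, -84.4], [386.4, -83.5]]
expect 0.208 [[374.2, 194.0], [273.1, 193.4], [261.8, -93.2], [388.9, -92.2]]
scene [[0, 0, 640, 480, 306183], [269, 220, 46, 73, 1015]]
[[312, 224], [293, 292], [273, 287], [269, 262], [289, 222]]
expect 0.2 [[291.9, 217.3], [316.0, 224.0], [295.2, 268.0], [269.6, 260.4]]
expect 0.208 [[291.9, 215.2], [316.1, 221.9], [295.2, 266.0], [269.5, 258.4]]
```

Run:
```python
from h import *
c=ld('scene9');g,r=gmask(c);m=g.copy();m[:,:255]=0;m[:,340:]=0;m[:200]=0;m[320:]=0
q=cv2.convexHull(cv2.findNonZero(m));print(cv2.approxPolyDP(q,3,True).reshape(-1,2).tolist())
m=r.copy();m[:,:255]=0;m[:,340:]=0;m[:200]=0;m[320:]=0
k,l,st,_=cv2.connectedComponentsWithStats(m);print(st[1:].tolist())
ax=np.array([np.cos(np.radians(114.7)),np.sin(np.radians(114.7)),0]);ay=np.array([-ax[1],ax[0],0])
for z in(.2,.168): print(z,[proj(c,np.array([.538,-.185,z])+a*.075*ax+b*.033*ay).round(1).tolist() for a,b in((1,1),(1,-1),(-1,-1),(-1,1))])
t=ld('scene');hs=lambda c:[int(x) for x in c['image'][240:245,240:245].mean((0,1))]
d=np.abs(c['image'].astype(int)-t['image']).max(2)>60
k,l,st,_=cv2.connectedComponentsWithStats(d.astype(np.uint8));print('changed',[x for x in st[1:].tolist() if x[4]>40])
```

```text
[[314, 226], [294, 278], [283, 279], [270, 271], [269, 262], [289, 222]]
[[292, 219, 21, 15, 150], [272, 277, 22, 16, 208]]
0.2 [[291.9, 217.3], [316.0, 224.0], [295.2, 268.0], [269.6, 260.4]]
0.168 [[292.1, 225.6], [315.8, 232.2], [295.4, 275.9], [270.2, 268.4]]
changed [[190, 0, 38, 16, 325], [229, 0, 27, 33, 453], [388, 0, 26, 32, 213], [237, 48, 104, 141, 6187], [181, 75, 8, 14, 68], [186, 116, 11, 12, 83], [261, 130, 18, 13, 67], [353, 149, 48, 53, 1049], [388, 166, 49, 56, 1011], [270, 219, 46, 78, 1859]]
```

```bash
python3 -c "
from plant import ctrl
print(ctrl.sign_off())"
```

```text
the job is handed in; nothing more can be done
None
```

The blue tote is stacked on the white one and the green on the blue, each turned red end over plain end and let go. In my last camera check the stack looked level and fully seated and nothing else on the table had visibly moved; I handed the job in at about 28 s, and no verdict was shown.

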